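Show the bat splice piece to the inspection camera

ROBOT

A 6-joint arm with a two-finger parallel gripper is mounted at the origin on the work surface. World frame = base frame: x ahead of the robot, y to its left, z up, the work surface at z = 0. Lengths are in m, angles in rad, forces in N, time in s.
With the tool pointing down it reaches from about 0.4 to 0.925 m from the base axis. Payload 12.5 kg.
Tool frame: the origin (TCP) lies midway between the tips of the shut fingers; the grasp point (between the pads) lies 19 mm behind it; z points along the fingers, y is the line along which they close (so a half turn about z gives the same grasp; the last joint's range is limited). The gripper opens to 95 mm and grips with 3 to 60 N. Pads are 20 mm wide; open, the fingers measure 119 mm over their backs; the gripper's body (75 mm by 180 mm) begins 59 mm behind the grasp point.
Start: joints at [-1.265, 0.491, 1.559, -0, 1.092, -0.106], TCP at [0.25, -0.573, 0.215] pointing down, gripper open.
Joint ranges: [-3.1, 3.1], [-0.84, 2.19], [0.05, 2.79], [-1.13, 4.28], [0.06, 2.93], [-2.69, 2.69]. Speed limits (rad/s): [2.22, 2.22, 2.79, 3.14, 3.14, 3.14].

INTERFACE

Orientations are given as a 3x3 rotation matrix whose columns are the frame's x, y, z axes.
In Python, from rig import r gives the robot as it stands.
- The arm moves only by the shell command python3 -m crank 'ROWS'. ROWS is JSON, a list of rows, each a list of 3 entries, a list of its own where there are three numbers: the turn, a rotation vector about the tool's x, y, z each as a share of 120 degrees, from -1 to 1, then the shift along the tool's x, y, z each as a share of 75 cm, from -1 to 1, then the closure, from -1 (fully open) to 1 (shut). A call has 1 to 12 rows; each row shifts and turns the commanded pose from where the row before left it, along the tool's axes as they then stand; what a row does not reach is not made up. A row lasts 1/8 s, in which the tool goes at most 62.5 mm and 10.7 degrees, less where a joint would pass 70% of its speed; a pose out of reach is approached as far as the arm can. A call with a number of a shift or a turn outside -1 to 1 is refused whole. A call with a gripper value outside its range is refused whole. The fingers move at their own pace and stop on an object; the grip force is fixed at half the most. Time passes only in rows, so rows that do not move let the fingers close. It gives the time, the measured TCP pose, the force, the opening and the grip force at its end, in the units of the state.
- r.observe(): the state, without advancing time (a new reading comes with each control period).
- r.read_camera(name): name is "scene" or "top"; returns a dict with "img" (480x640x3 uint8, blue, green, red), "z_map" (480x640 float32, m along the optical axis (not along the pixel's ray), 0 where there is no reading), "fx", "fy", "cx", "cy" (pixels), "cam_to_world" (4x4, takes a point from camera to world coordinates). Camera axes: x right, y down, z forward; pixel columns grow to the right and rows downward; lengths in m; the calibration is good to about 2 mm. A picture is of the moment at which its call begins.
- r.sign_off(): hands the job in; it is judged then, once.
The state is a dict: "time": time; "qpos": joint angles; "dq": joint speeds; "joint_torque": joint torques, N m; "position": TCP position; "ee_rot": TCP orientation; "force": force on the tool from outside, world axes, zero at the start; "ft_torque": the same for the moment, N m; "finger_gap": finger opening in m; "gripper_force": force on a finger pad.
Only numpy, scipy, OpenCV 4.12 (cv2) and the standard library are available. Lean on these libraries where they do the work, as an engineer would, in place of code of your own. Each camera call takes 0.05 s, during which the arm holds its last target. There are 200 camera calls.

TASK

First stand the loose round handle end from the bench, foot down, in the round nest of the wooden nest board and let go of it. Then take the willow piece with the narrow tongue out of the board and hold it up in the air in front of the inspection camera, level and right way up, with the tongue pointing straight at the lens, the end of the tongue centred on the lens and about 80 mm away from the glass. Finish while still holding it there, motionless; do not touch the camera or its stand, and leave the plain block, the mallet and the tin where they are.

Things in the scene. Friction and masses are not known exactly. Their poses are not given: they have to be found in the camera images.
- board: Fixed dark wooden nest board, 260 (x, away from robot) x 200 (y) x 18 mm, left or right of the middle. Origin: centre of underside. Pockets 12 mm deep, 2 mm chamfer, centres in mm: two long, 134 x 40 along x, at (35, 47) and (35, -47); round, 40 across, at (-85, 47); square, 40 x 40, at (-85, -47), which stays empty (its block is clamped in the blue vise at the far left).
- round_nest (a point): Centre of the floor of the round nest (6 mm above the bench, 12 mm below the board's top). Axes as the board's.
- square_nest (a point): Centre of the floor of the square nest, which stays empty. Axes as the board's.
- handle_end: Turned end of a bat handle, bare wood, standing loose on the bench near the middle: a cylinder 36 mm across up to 50 mm height, above that a cone narrowing to 26 mm across at its flat top, 62 mm high; about 50 g. Origin: centre of its foot; z is its axis, pointing to the narrow end.
- splice: The piece to show: bare willow, 130 (x) x 36 mm high, in either long nest, rising 24 mm above the board. 36 mm wide from x = -65 to +35 mm, then a tongue 14 mm wide to +65 mm. In the nest the tongue points along the board's +x. About 90 g, centre of mass at x = -8 mm. Origin: middle of the underside; z up.
- tongue_end (a point): Centre of the end face of the tongue: x = +65 mm, z = 18 mm in the frame of the splice piece, with the same axes.
- plain: Bystander: plain willow block without a tongue, 130 x 36 x 36 mm, lying in the other long nest. Origin: middle of its underside, x along its length.
- lens (a point): Centre of the camera's front glass, 170 to 240 mm above the bench. The camera looks level along this point's -x, roughly towards the robot; z up. Black lens 34 mm across in front, ring light 54 mm across 12 mm behind its face, then a grey housing 56 mm wide, 46 mm high, 20 to 80 mm behind. Friction-clamped on the post.
- stand: Fixed stand of the camera, on the other side of the middle from the board: dark steel foot 100 x 130 x 14 mm and a post 18 mm thick and 294 mm high. Origin: on the bench, 145 mm in front of the lens glass (-x) straight below its line of sight, which is below the middle of a correctly shown piece; the post stands at x = +255 mm.
- mallet: Bystander: wooden mallet lying on the bench at the right, about 255 mm long. Origin: on the bench below it, near the middle; x runs from handle to head.
- tin: Bystander: closed steel tin of wax, 64 mm across, 75 mm high, standing at the far side in the middle. Origin: centre of its underside.

How it is judged:
On the way, in this order (a step that is already met when the one before it is completed fails the run):
1. the handle end stands in the round nest, let go, while the tongued piece is still in its nest (horizontal distance between handle_end and round_nest below 0.006 m and z of handle_end in the frame of round_nest between -0.004 and 0.004 m and angle between handle_end's own z axis and vertical below 0.1 rad and contact force between the fingers and handle_end below 0.1 N and distance of splice from where it was at the start of the episode below 0.01 m), for 0.2 s.
2. the tongued piece is lifted clear of the board (height (world z) of splice above 0.06 m and contact force between the fingers and splice above 0.5 N), for 0.1 s.
At the end, for the whole second after the job is handed in: Handle end released upright in the round nest (6 mm, 0.1 rad). Tongued piece still, held by the fingers alone, tongue towards the lens, its end 80 +- 20 mm from the glass and within 15 mm of the lens axis sideways and in height, along the axis, level and right way up within 0.17 rad (horizontal distance between handle_end and round_nest below 0.006 m and z of handle_end in the frame of round_nest between -0.004 and 0.004 m and angle between handle_end's own z axis and vertical below 0.1 rad and contact force between the fingers and handle_end below 0.1 N and x of tongue_end in the frame of lens between -0.1 and -0.06 m and y of tongue_end in the frame of lens between -0.015 and 0.015 m and z of tongue_end in the frame of lens between -0.015 and 0.015 m and x of splice in the frame of lens below -0.11 m and angle between the x axis of splice and the x axis of lens, either way round below 0.17 rad and angle between splice's own z axis and vertical below 0.17 rad and height (world z) of splice above 0.12 m and contact force between the fingers and splice above 0.5 N and contact force between splice and stand below 0.1 N and linear speed of splice below 0.03 m/s); the arm keeps its last pose, push and grip.
It fails at once if the camera or its stand is touched or its height changed (contact force between any of the arm, the fingers, splice, handle_end and stand above 1 N or distance of lens from where it was at the start of the episode above 0.01 m).
It fails at once if the plain block, the mallet or the tin is disturbed (distance of any of plain, mallet, tin from where it was at the start of the episode above 0.02 m).
It also fails if it takes over 48 s, if anything falls off the work surface, if the arm or the gripper's body presses on something with over 40 N, if the wrist force passes 120 N, or if a joint passes its speed limit or range.

## Working session

There is one attempt and no reset: what is moved stays moved. The work goes in short steps, Python scripts to look and compute and a shell command to move; the robot and the scene stay as the last step left them, time stands still between calls to the robot, and variables do not carry over. Pictures are saved under pics/ and viewed, at most 10 in all, crops included, and the job is handed in when it is done.

```bash
ls; mkdir -p pics; cat > h.py <<'E'
import numpy as np, cv2
from rig import r
def cam(n):
    c=r.read_camera(n); v,u=np.mgrid[0:480,0:640]; z=c["z_map"]
    P=np.stack([(u-c["cx"])/c["fx"]*z,(v-c["cy"])/c["fy"]*z,z],-1)
    T=np.array(c["cam_to_world"]); c["W"]=P@T[:3,:3].T+T[:3,3]; c["W"][z==0]=np.nan
    return c
E
python3 - <<'E'
from h import *
np.set_printoptions(precision=4,suppress=True)
for n in("scene","top"):
    c=cam(n); cv2.imwrite(f"pics/{n}0.png",c["img"]); np.savez(f"{n}0.npz",W=c["W"],img=c["img"],T=c["cam_to_world"],k=[c["fx"],c["fy"],c["cx"],c["cy"]])
    print(n,c["fx"],np.array(c["cam_to_world"]).tolist())
s=r.observe()
for k in s: print(k,np.round(s[k],4).tolist())
E
```

```text
pics
scene 567.6417643502735 [[0.8031815394770742, 0.42821664477407234, -0.41416170728553986, 1.0902879454159442], [0.5957331306232594, -0.5787355453690092, 0.5569265711063229, -0.8122237006980554], [-0.0012048738721784516, -0.6940429912223532, -0.7199325486558312, 1.0169717583026128], [0.0, 0.0, 0.0, 1.0]]
top 512.9349059861121 [[0.027518486051861423, -0.9909675197075449, 0.1312482678365328, 0.43500727954210494], [-0.9996208599162126, -0.027402712116108823, 0.0026884547705663987, -0.12789209223135806], [0.0009323871434283446, -0.1312724885623732, -0.9913458853502427, 1.319470504402304], [0.0, 0.0, 0.0, 1.0]]
time 0.1
qpos [-1.2646, 0.4915, 1.5594, -0.0, 1.0917, -0.1056]
dq [-0.0004, -0.0004, -0.0008, 0.0002, -0.0001, 0.0008]
joint_torque [0.0038, -61.3623, -25.8606, 0.0694, 0.047, -0.0]
position [0.2501, -0.5725, 0.2141]
ee_rot [[0.9164, 0.4002, -0.0003], [0.4002, -0.9164, 0.0009], [0.0001, -0.001, -1.0]]
force [-0.0465, -0.5714, -0.2263]
ft_torque [0.0054, -0.0153, 0.0085]
gripper_force 0.0
finger_gap 0.0949
```

View pics/scene0.png

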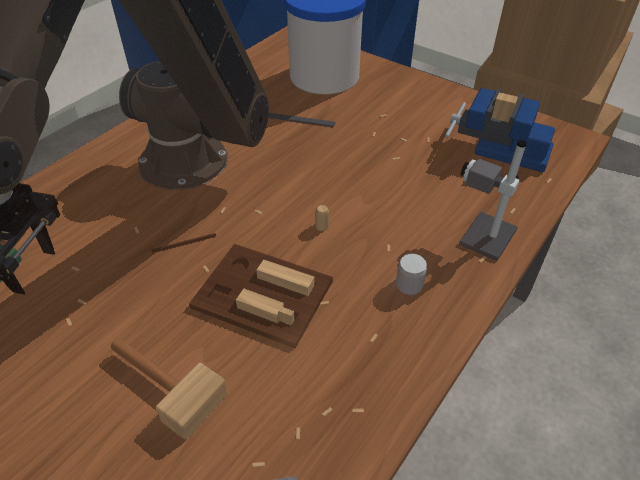

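View pics/top0.png

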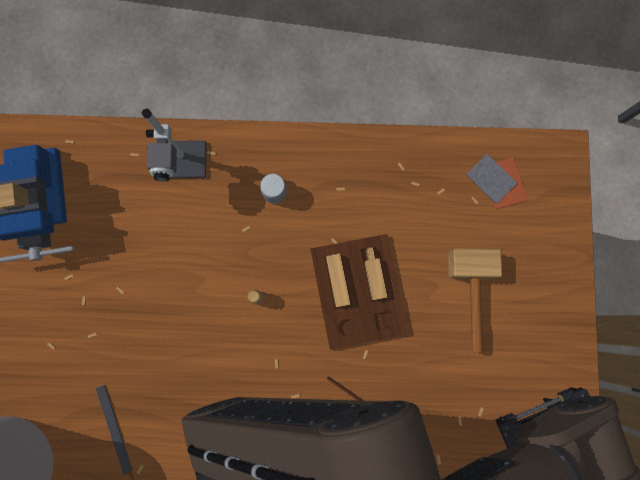

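The scene view shows the board at about (262,295), the tongued piece at (265,305) in the right-hand nest, the handle end at (322,218) and the inspection camera at (485,175). In the top view the board's corners are near (311,248), (387,236), (412,336) and (331,350). The handle end is at (254,297) and the lens is at about (162,176).

```bash
cat > m.py <<'E'
from h import *
np.set_printoptions(precision=4,suppress=True)
D={n:np.load(n+"0.npz") for n in("scene","top")}
def rect(W,m,name):
    p=W[m][:, :2].astype(np.float32); (c,s,a)=cv2.minAreaRect(p); print(name,"n",len(p),"c",np.round(c,4),"size",np.round(s,4),"ang",round(a,2),"z",np.round(np.nanmedian(W[m][:,2]),4))
def big(m,seed=None):
    n,l,st,ce=cv2.connectedComponentsWithStats(m.astype(np.uint8)); 
    return l==(1+np.argmax(st[1:,4])) if seed is None else l==l[seed[1],seed[0]]
for n,d in D.items():
    W=d["W"];x,y,z=W[...,0],W[...,1],W[...,2]; hsv=cv2.cvtColor(d["img"],cv2.COLOR_BGR2HSV)
    roi=(x>.35)&(x<.85)&(y>-.45)&(y<.2)
    for nm,lo,hi,sd in(("blocks",.034,.05,None),("handle",.055,.07,None),("tin",.07,.08,None),("boardtop",.012,.024,None)):
        m=roi&(z>lo)&(z<hi)
        nn,l,st,ce=cv2.connectedComponentsWithStats(m.astype(np.uint8))
        for i in range(1,nn):
            if st[i,4]>25: rect(W,l==i,n+" "+nm)
    # camera region
    m=(x>.4)&(x<1)&(y>.05)&(y<.35)&(z>.1)&(z<.4)
    nn,l,st,ce=cv2.connectedComponentsWithStats(m.astype(np.uint8))
    for i in range(1,nn):
        if st[i,4]>20:
            q=W[l==i]; print(n,"cam",st[i],q.min(0),q.max(0))
E
python3 m.py
python3 - <<'E'
import cv2
a=cv2.imread('pics/scene0.png')[120:270,430:560];b=cv2.imread('pics/top0.png')[95:195,130:220]
a=cv2.resize(a,(390,450),interpolation=2);b=cv2.resize(b,(405,450),interpolation=2)
cv2.imwrite('pics/cam0.png',cv2.hconcat([a,b]))
E
```

```text
scene blocks n 63 c [0.4881 0.0095] size [0.0326 0.0193] ang 33.28 z 0.0416
scene blocks n 812 c [ 0.5285 -0.1855] size [0.1315 0.042 ] ang 12.6 z 0.0423
scene blocks n 133 c [ 0.7662 -0.0291] size [0.064 0.034] ang 29.17 z 0.0425
scene blocks n 815 c [ 0.5491 -0.2772] size [0.1314 0.0407] ang 12.45 z 0.042
scene handle n 101 c [0.4827 0.0169] size [0.0296 0.0288] ang 55.73 z 0.0612
scene handle n 174 c [ 0.7633 -0.0265] size [0.0632 0.0411] ang 24.02 z 0.0639
scene tin n 434 c [ 0.7583 -0.0156] size [0.0576 0.0589] ang 17.03 z 0.0753
scene boardtop n 41 c [0.487  0.0109] size [0.0336 0.0192] ang 31.15 z 0.0182
scene boardtop n 210 c [0.8203 0.1838] size [0.0319 0.0586] ang 89.69 z 0.0146
scene boardtop n 5840 c [ 0.5042 -0.2382] size [0.2638 0.206 ] ang 12.57 z 0.0184
scene boardtop n 75 c [ 0.7661 -0.0383] size [0.0536 0.0177] ang 16.68 z 0.0176
scene cam [ 461  140   66   73 1811] [0.7376 0.2002 0.1003] [0.8657 0.2766 0.2972]
top blocks n 33 c [ 0.736  -0.0234] size [0.0173 0.0559] ang 15.81 z 0.0422
top blocks n 649 c [ 0.5487 -0.2797] size [0.129  0.0367] ang 11.67 z 0.0409
top blocks n 749 c [ 0.5288 -0.1877] size [0.1297 0.0363] ang 12.63 z 0.0409
top handle n 80 c [ 0.7444 -0.0211] size [0.0364 0.0629] ang 15.53 z 0.0629
top handle n 121 c [0.4818 0.0187] size [0.0298 0.0289] ang 69.91 z 0.0596
top tin n 386 c [ 0.7586 -0.0172] size [0.0579 0.0553] ang 3.09 z 0.074
top boardtop n 173 c [0.8197 0.1838] size [0.0599 0.0322] ang 2.47 z 0.0146
top boardtop n 5844 c [ 0.505  -0.2418] size [0.2607 0.2007] ang 12.45 z 0.017
top cam [ 142  109   35   73 1547] [0.7373 0.2007 0.1002] [0.8653 0.2699 0.2983]
```

View pics/cam0.png

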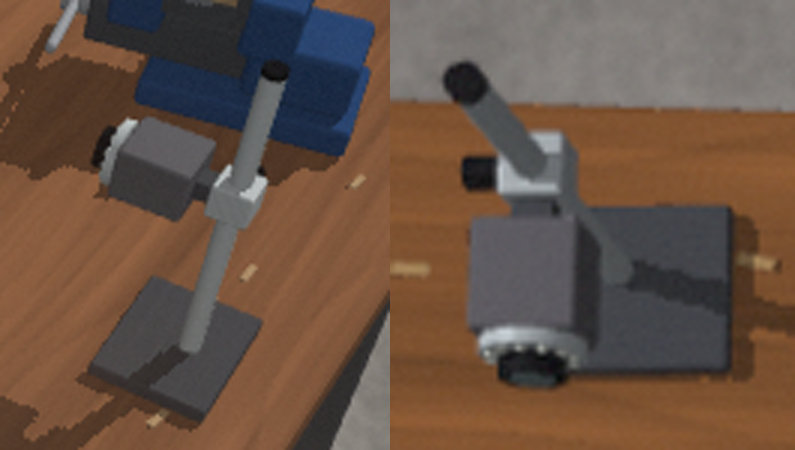

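The crop shows the grey housing with the black lens in front of it, pointing down-left in the scene crop and straight down (towards the robot, -x) in the top crop. The post is behind it. Next I measure the housing's top face and the lens.

```bash
cat > m2.py <<'E'
from m import *
print("----")
for n,d in D.items():
    W=d["W"];x,y,z=W[...,0],W[...,1],W[...,2]
    m=(x>.6)&(x<1)&(y>.05)&(y<.35)&(z>.1)&(z<.4)
    front=m&(x<.835)
    h,e=np.histogram(z[front],bins=np.arange(.1,.3,.004)); print(n,[(round(a,3),int(b)) for a,b in zip(e,h) if b>5])
    i=np.argmax(h); zt=np.median(z[front&(abs(z-e[i]-.002)<.006)]); 
    t=big(front&(abs(z-zt)<.005)); rect(W,t,n+" housingtop")
    for lo in np.arange(.735,.785,.006):
        k=front&(x>=lo)&(x<lo+.006)
        if k.sum()>3: print("x",round(lo,3),k.sum(),"y",np.percentile(y[k],[2,50,98]),"z",np.percentile(z[k],[2,50,98]))
    p=(x>.6)&(x<1)&(y>.1)&(y<.35)&(z>.03)&(z<.15)&(x>.78); print("post",p.sum(),np.nanmean(W[p],0),np.ptp(W[p],0) if p.sum() else 0)
    f=(x>.6)&(x<1)&(y>.05)&(y<.35)&(z>.009)&(z<.02); print("foot",W[f].min(0),W[f].max(0))
    # lens dark front pixels
    dk=m&(d["img"].max(-1)<45)&(x<.77); print("dark",dk.sum(),W[dk].mean(0),W[dk].min(0),W[dk].max(0))
E
python3 m2.py | sed -n '/----/,$p'
```

```text
----
scene [(np.float64(0.152), 21), (np.float64(0.156), 35), (np.float64(0.16), 44), (np.float64(0.164), 51), (np.float64(0.168), 51), (np.float64(0.172), 60), (np.float64(0.176), 60), (np.float64(0.18), 77), (np.float64(0.184), 72), (np.float64(0.188), 88), (np.float64(0.192), 125), (np.float64(0.196), 320), (np.float64(0.2), 46)]
scene housingtop n 479 c [0.7828 0.2317] size [0.072  0.0591] ang 1.41 z 0.1975
x 0.735 15 y [0.2135 0.2203 0.2359] z [0.1717 0.187  0.1919]
x 0.741 34 y [0.2132 0.2214 0.2395] z [0.169  0.1864 0.1935]
x 0.747 32 y [0.2056 0.2157 0.236 ] z [0.1603 0.1892 0.2025]
x 0.753 69 y [0.2043 0.2125 0.2458] z [0.1634 0.1925 0.2028]
x 0.759 61 y [0.2017 0.2087 0.2568] z [0.1552 0.1946 0.2011]
x 0.765 81 y [0.2024 0.2087 0.2541] z [0.1549 0.1945 0.2001]
x 0.771 80 y [0.2025 0.2081 0.2548] z [0.157  0.1958 0.2004]
x 0.777 75 y [0.2018 0.2091 0.2555] z [0.1561 0.1959 0.2002]
x 0.783 82 y [0.2021 0.2081 0.257 ] z [0.1554 0.1942 0.2005]
post 302 [0.8495 0.2299 0.093 ] [0.0183 0.0174 0.1191]
foot [0.7589 0.1309 0.009 ] [0.8897 0.3036 0.0199]
dark 45 [0.743  0.2211 0.1838]
[... 484 characters left out ...]
2418] z [0.1568 0.1761 0.1913]
x 0.741 40 y [0.2122 0.2248 0.243 ] z [0.1726 0.1866 0.1931]
x 0.747 96 y [0.2049 0.2244 0.2522] z [0.1613 0.1877 0.2009]
x 0.753 64 y [0.2023 0.221  0.2501] z [0.1756 0.1956 0.2021]
x 0.759 83 y [0.2014 0.2224 0.2557] z [0.1593 0.194  0.2006]
x 0.765 69 y [0.2012 0.2243 0.2558] z [0.1669 0.1954 0.1993]
x 0.771 77 y [0.2015 0.2249 0.2543] z [0.1587 0.1952 0.2004]
x 0.777 74 y [0.2017 0.224  0.257 ] z [0.1597 0.1948 0.201 ]
x 0.783 77 y [0.2022 0.2231 0.2551] z [0.1552 0.1957 0.2015]
post 69 [0.8457 0.2258 0.0765] [0.0154 0.012  0.1085]
foot [0.7877 0.1607 0.009 ] [0.8892 0.2558 0.02  ]
dark 80 [0.7443 0.2255 0.1849] [0.7381 0.2014 0.1654] [0.7646 0.244  0.1931]
```

```bash
cat > m3.py <<'E'
from m import *
print("----")
def plane(d,h):
    v,u=np.mgrid[0:480,0:640]; fx,fy,cx,cy=d["k"]; T=d["T"]
    g=np.stack([(u-cx)/fx,(v-cy)/fy,np.ones_like(u,float)],-1)@T[:3,:3].T
    return T[:3,3]+g*((h-T[2,3])/g[...,2])[...,None]
for n,d in D.items():
    W=d["W"]; z=W[...,2]
    Q=plane(d,.018); m=(np.hypot(Q[...,0]-.4113,Q[...,1]+.2125)<.03)&(z<.0145); m=big(m)
    p=Q[m][:,:2].astype(np.float32); print(n,"nest",m.sum(),p.mean(0),cv2.minEnclosingCircle(p), "area-d",2*np.sqrt(cv2.contourArea(cv2.convexHull(p))/np.pi))
    Q=plane(d,.062); m=(np.hypot(Q[...,0]-.482,Q[...,1]-.018)<.03)&(z>.057)
    p=Q[m][:,:2].astype(np.float32); print(n,"handle",m.sum(),p.mean(0),cv2.minEnclosingCircle(p))
    Q=plane(d,.018); m=big((np.hypot(Q[...,0]-.505,Q[...,1]+.24)<.2)&(abs(z-.018)<.003)); 
    print(n,"board",cv2.minAreaRect(Q[m][:,:2].astype(np.float32)))
    Q=plane(d,.042)
    for nm,c in(("splice",(.549,-.278)),("plain",(.5285,-.1865))):
        m=big((np.hypot(Q[...,0]-c[0],Q[...,1]-c[1])<.075)&(abs(z-.042)<.004)); print(n,nm,cv2.minAreaRect(Q[m][:,:2].astype(np.float32)))
E
python3 m3.py | sed -n '/----/,$p'
```

```text
----
scene nest 158 [ 0.4125 -0.2122] ((0.41285261511802673, -0.21363447606563568), 0.02223394066095352) area-d 0.03847637255461992
scene handle 91 [0.4834 0.0174] ((0.48520371317863464, 0.01624300703406334), 0.01858936809003353)
scene board ((0.5052531957626343, -0.23956477642059326), (0.26251402497291565, 0.2037552297115326), 12.50586223602295)
scene splice ((0.5503804087638855, -0.27864307165145874), (0.13206908106803894, 0.04020143300294876), 11.69148063659668)
scene plain ((0.5293446183204651, -0.18710991740226746), (0.13079778850078583, 0.04123431816697121), 11.947174072265625)
top nest 223 [ 0.4105 -0.2139] ((0.4104062616825104, -0.2150670886039734), 0.026215633377432823) area-d 0.04431896956414404
top handle 96 [0.4815 0.0186] ((0.4820430874824524, 0.018768342211842537), 0.01500547956675291)
top board ((0.5046169757843018, -0.2414953112602234), (0.2595921456813812, 0.19974786043167114), 12.364619255065918)
top splice ((0.5487633943557739, -0.27916041016578674), (0.12926271557807922, 0.035943374037742615), 12.095769882202148)
top plain ((0.52866131067276, -0.18756777048110962), (0.12954272329807281, 0.0355905145406723), 12.635615348815918)
```

```bash
cat > go.py <<'E'
# usage: go.py x y z yawdeg -> turn about tool z, then shift (after turn), in shares
import sys; from h import *
from scipy.spatial.transform import Rotation as Ro
x,y,z,yaw=map(float,sys.argv[1:5]); s=r.observe(); R=np.array(s["ee_rot"]); p=np.array(s["position"])
a=np.radians(yaw); Rt=np.array([[np.cos(a),np.sin(a),0],[np.sin(a),-np.cos(a),0],[0,0,-1]])
rv=Ro.from_matrix(R.T@Rt).as_rotvec(); d=np.array([x,y,z])-p; sh=Rt.T@d
print("t",round(s["time"],2),"pos",p.round(4),"yaw",round(np.degrees(np.arctan2(R[1,0],R[0,0])),2),"gap",round(float(s["finger_gap"]),4),"F",np.round(s["force"],1))
print("turn share",(np.degrees(rv)/120).round(4),"shift share",(sh/.75).round(4),"dist mm",(1000*np.linalg.norm(d)).round(1))
E
python3 -m crank '[[[0,0,0.046],[0,0,0],-1],[[0,0,0.046],[0,0,0],-1],[[0,0,0],[0.039,-0.058,0],-1],[[0,0,0],[0.039,-0.058,0],-1],[[0,0,0],[0.039,-0.058,0],-1],[[0,0,0],[0.039,-0.058,0],-1],[[0,0,0],[0.039,-0.058,0],-1],[[0,0,0],[0.039,-0.058,0],-1],[[0,0,0],[0.039,-0.058,0],-1],[[0,0,0],[0.039,-0.058,0],-1],[[0,0,0],[0.039,-0.058,0],-1],[[0,0,0],[0,0,0],-1]]'; python3 go.py 0.4822 0.018 0.1 12.5
```

```text
time: 1.6
position: [0.4226, -0.1308, 0.2146]
ee_rot: [[0.975, 0.222, -0.0], [0.222, -0.975, 0.0], [-0.0, -0.0, -1.0]]
force: [-0.1, 0.2, 0.2]
finger_gap: 0.0956
gripper_force: 0.0
t 1.6 pos [ 0.4226 -0.1308  0.2146] yaw 12.81 gap 0.0956 F [-0.1  0.2  0.2]
turn share [-0.0002  0.0001  0.0026] shift share [ 0.1205 -0.1764  0.1528] dist mm 197.0
```

```bash
python3 -m crank '[[[0,0,0.0026],[0.03,-0.044,0],-1],[[0,0,0],[0.03,-0.044,0],-1],[[0,0,0],[0.03,-0.044,0],-1],[[0,0,0],[0.03,-0.044,0],-1],[[0,0,0],[0,0,0.05],-1],[[0,0,0],[0,0,0.05],-1],[[0,0,0],[0,0,0.05],-1],[[0,0,0],[0,0,0],-1]]'; python3 go.py 0.4822 0.018 0.0185 12.5
```

```text
time: 2.6
position: [0.4807, 0.014, 0.1004]
ee_rot: [[0.977, 0.211, -0.005], [0.211, -0.977, 0.0], [-0.005, -0.001, -1.0]]
force: [0.9, -0.2, 0.3]
finger_gap: 0.0951
gripper_force: 0.0
t 2.6 pos [0.4807 0.014  0.1004] yaw 12.19 gap 0.0951 F [ 0.9 -0.2  0.3]
turn share [-0.0007  0.0022 -0.0025] shift share [ 0.0031 -0.0047  0.1091] dist mm 82.0
```

```bash
python3 -m crank '[[[0,0,0],[0.002,-0.002,0],-1],[[0,0,0],[0,0,0],-1],[[0,0,0],[0,0,0],-1]]'; python3 go.py 0.4822 0.018 0.0185 12.5
```

```text
time: 2.98
position: [0.4833, 0.0165, 0.1031]
ee_rot: [[0.977, 0.212, 0.002], [0.212, -0.977, -0.0], [0.002, 0.001, -1.0]]
force: [0.9, 0.5, 1.4]
finger_gap: 0.0954
gripper_force: 0.0
t 2.98 pos [0.4833 0.0165 0.1031] yaw 12.25 gap 0.0954 F [0.9 0.5 1.4]
turn share [ 0.0003 -0.0008 -0.0021] shift share [-0.001  -0.0023  0.1128] dist mm 84.6
```

```bash
python3 -m crank '[[[0,0,0],[0,-0.001,0.028],-1],[[0,0,0],[0,0,0.028],-1],[[0,0,0],[0,0,0.028],-1],[[0,0,0],[0,0,0.019],-1],[[0,0,0],[0,0,0.008],-1],[[0,0,0],[0,0,0],-1],[[0,0,0],[0,0,0],-1],[[0,0,0],[0,0,0],-1]]'; python3 go.py 0.4822 0.018 0.0185 12.5
```

```text
time: 3.98
position: [0.483, 0.0172, 0.0193]
ee_rot: [[0.977, 0.212, 0.001], [0.212, -0.977, -0.0], [0.001, 0.0, -1.0]]
force: [-0.8, 0.2, -0.4]
finger_gap: 0.0949
gripper_force: 0.0
t 3.98 pos [0.483  0.0172 0.0193] yaw 12.24 gap 0.0949 F [-0.8  0.2 -0.4]
turn share [ 0.0002 -0.0004 -0.0021] shift share [-0.0009 -0.0012  0.0011] dist mm 1.4
```

Close the fingers and lift.

```bash
python3 -m crank '[[[0,0,0],[-0.0009,-0.001,0],-1],[[0,0,0],[0,0,0],1],[[0,0,0],[0,0,0],1],[[0,0,0],[0,0,0],1],[[0,0,0],[0,0,0],1],[[0,0,0],[0,0,0],1],[[0,0,0],[0,0,0],1],[[0,0,0],[0,0,0],1],[[0,0,0],[0,0,0],1]]'; python3 go.py 0.4822 0.018 0.0185 12.5
```

```text
time: 5.1
position: [0.482, 0.0179, 0.0189]
ee_rot: [[0.977, 0.212, 0.0], [0.212, -0.977, -0.0], [0.0, 0.0, -1.0]]
force: [0.4, 0.6, 0.6]
finger_gap: 0.0353
gripper_force: 30.0
t 5.1 pos [0.482  0.0179 0.0189] yaw 12.24 gap 0.0353 F [0.4 0.6 0.6]
turn share [ 0.     -0.     -0.0021] shift share [ 0.0003 -0.0001  0.0005] dist mm 0.5
```

```bash
python3 -m crank '[[[0,0,0],[0,0,-0.02],1],[[0,0,0],[0,0,-0.04],1],[[0,0,0],[0,0,-0.04],1],[[0,0,0],[0,0,-0.02],1],[[0,0,0],[0,0,0],1]]'; python3 go.py 0.4115 -0.213 0.11 12.5
```

```text
time: 5.72
position: [0.4825, 0.0178, 0.1105]
ee_rot: [[0.977, 0.212, 0.003], [0.212, -0.977, -0.0], [0.003, 0.001, -1.0]]
force: [-0.6, 1.1, -0.7]
finger_gap: 0.0356
gripper_force: 30.0
t 5.72 pos [0.4825 0.0178 0.1105] yaw 12.24 gap 0.0356 F [-0.6  1.1 -0.7]
turn share [ 0.0005 -0.0013 -0.0021] shift share [-0.159   0.28    0.0006] dist mm 241.5
```

```bash
python3 -m crank '[[[0,0,-0.002],[-0.0159,0.028,0],1],[[0,0,0],[-0.0265,0.0467,0],1],[[0,0,0],[-0.0265,0.0467,0],1],[[0,0,0],[-0.0265,0.0467,0],1],[[0,0,0],[-0.0265,0.0467,0],1],[[0,0,0],[-0.0212,0.037,0],1],[[0,0,0],[-0.0159,0.028,0],1],[[0,0,0],[0,0,0],1],[[0,0,0],[0,0,0],1],[[0,0,0],[0,0,0],1]]'; python3 go.py 0.4115 -0.213 0.06 12.5
python3 - <<'E'
from h import *
for n in("scene","top"):
    c=cam(n); cv2.imwrite(f"pics/{n}1.png",c["img"]); np.savez(f"{n}1.npz",W=c["W"],img=c["img"],T=c["cam_to_world"],k=[c["fx"],c["fy"],c["cx"],c["cy"]])
a=cv2.imread("pics/scene1.png")[190:340,150:350];b=cv2.imread("pics/top1.png")[220:370,280:430]
cv2.imwrite("pics/c1.png",cv2.hconcat([cv2.resize(a,(400,300)),cv2.resize(b,(300,300))]))
E
```

```text
time: 6.98
position: [0.4109, -0.212, 0.1088]
ee_rot: [[0.976, 0.217, -0.0], [0.217, -0.976, 0.0], [-0.0, -0.0, -1.0]]
force: [-0.6, -1.6, -0.2]
finger_gap: 0.0355
gripper_force: 30.0
t 6.97 pos [ 0.4109 -0.212   0.1088] yaw 12.54 gap 0.0355 F [-0.6 -1.6 -0.2]
turn share [-0.0001  0.0001  0.0003] shift share [0.0004 0.0015 0.0651] dist mm 48.8
```

View pics/c1.png

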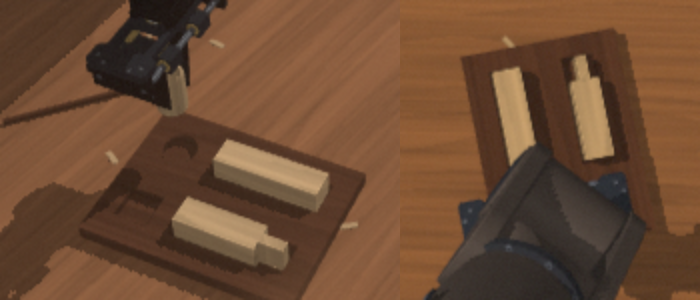

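The left crop shows the handle end held upright between the fingers at (175,95), above the round nest at (180,150). In the right crop the gripper hides the nest, and both blocks are undisturbed. Now I lower it.

```bash
python3 -m crank '[[[0,0,0],[0.0004,0.0013,0.02],1],[[0,0,0],[0,0,0.03],1],[[0,0,0],[0,0,0.025],1],[[0,0,0],[0,0,0.012],1],[[0,0,0],[0,0,0.009],1],[[0,0,0],[0,0,0],1],[[0,0,0],[0,0,0],1]]'; python3 go.py 0.4115 -0.213 0.025 12.5
```

```text
time: 7.95
position: [0.4115, -0.2138, 0.0373]
ee_rot: [[0.976, 0.216, 0.001], [0.216, -0.976, -0.0], [0.0, 0.001, -1.0]]
force: [0.9, -0.5, -0.3]
finger_gap: 0.0352
gripper_force: 30.0
t 7.95 pos [ 0.4115 -0.2138  0.0373] yaw 12.48 gap 0.0352 F [ 0.9 -0.5 -0.3]
turn share [ 0.0003 -0.0002 -0.0001] shift share [ 0.0002 -0.001   0.0164] dist mm 12.3
```

```bash
python3 -m crank '[[[0,0,0],[0,-0.0005,0.004],1],[[0,0,0],[0,0,0.004],1],[[0,0,0],[0,0,0],1],[[0,0,0],[0,0,0],1]]'; python3 go.py 0.4115 -0.213 0.025 12.5
```

```text
time: 8.45
position: [0.4113, -0.2133, 0.0309]
ee_rot: [[0.976, 0.216, 0.0], [0.216, -0.976, -0.0], [-0.0, 0.0, -1.0]]
force: [-0.5, -0.2, -0.2]
finger_gap: 0.0359
gripper_force: 30.0
t 8.45 pos [ 0.4113 -0.2133  0.0309] yaw 12.48 gap 0.0359 F [-0.5 -0.2 -0.2]
turn share [ 0.      0.     -0.0001] shift share [ 0.0004 -0.0003  0.0078] dist mm 5.9
```

No contact with the foot already 6 mm below the board's top, so it is in the nest.

```bash
python3 -m crank '[[[0,0,0],[0,0,0.004],1],[[0,0,0],[0,0,0.0035],1],[[0,0,0],[0,0,0],1],[[0,0,0],[0,0,0],1]]'; python3 go.py 0.4115 -0.213 0.025 12.5
```

```text
time: 8.95
position: [0.4112, -0.2133, 0.0252]
ee_rot: [[0.976, 0.216, -0.0], [0.216, -0.976, -0.0], [-0.0, 0.0, -1.0]]
force: [0.2, 0.2, -0.3]
finger_gap: 0.0351
gripper_force: 30.0
t 8.95 pos [ 0.4112 -0.2133  0.0252] yaw 12.48 gap 0.0351 F [ 0.2  0.2 -0.3]
turn share [ 0.      0.     -0.0001] shift share [ 0.0005 -0.0003  0.0003] dist mm 0.5
```

```bash
python3 -m crank '[[[0,0,0],[0,0,0],-1],[[0,0,0],[0,0,0],-1],[[0,0,0],[0,0,0],-1],[[0,0,0],[0,0,0],-1],[[0,0,0],[0,0,0],-1],[[0,0,0],[0,0,0],-1],[[0,0,0],[0,0,-0.03],-1],[[0,0,0],[0,0,-0.05],-1],[[0,0,0],[0,0,-0.05],-1],[[0,0,0],[0,0,-0.03],-1],[[0,0,0],[0,0,0],-1]]'; python3 go.py 0.541 -0.2805 0.145 12.1
```

```text
time: 10.32
position: [0.4117, -0.2136, 0.1465]
ee_rot: [[0.976, 0.216, 0.003], [0.216, -0.976, -0.002], [0.002, 0.002, -1.0]]
force: [-0.1, -0.4, -1.2]
finger_gap: 0.0954
gripper_force: 0.0
t 10.32 pos [ 0.4117 -0.2136  0.1465] yaw 12.49 gap 0.0954 F [-0.1 -0.4 -1.2]
turn share [ 0.0012 -0.001   0.0032] shift share [0.1499 0.1234 0.002 ] dist mm 145.6
```

```bash
python3 -m crank '[[[0,0,0.003],[0.02,0.0165,0],-1],[[0,0,0],[0.04,0.033,0],-1],[[0,0,0],[0.04,0.033,0],-1],[[0,0,0],[0.035,0.029,0],-1],[[0,0,0],[0.0155,0.0125,0],-1],[[0,0,0],[0,0,0],-1],[[0,0,0],[0,0,0],-1],[[0,0,0],[0,0,0],-1]]'; python3 go.py 0.5416 -0.2806 0.022 12.1
cat > hd.py <<'E'
from h import *
for n in("scene","top"):
    c=cam(n);W=c["W"];m=(np.hypot(W[...,0]-.4115,W[...,1]+.213)<.03)&(W[...,2]>.06)&(W[...,2]<.08); p=W[m]
    print(n,m.sum(),"z",np.percentile(p[:,2],[50,98]) if len(p) else 0,"c",cv2.minEnclosingCircle(p[:,:2].astype(np.float32)) if len(p) else 0)
    cv2.imwrite(f"pics/{n}2.png",c["img"])
a=cv2.imread("pics/scene2.png")[190:340,150:350]; cv2.imwrite("pics/c2.png",cv2.resize(a,(400,300)))
E
python3 hd.py
```

```text
time: 11.32
position: [0.5406, -0.2801, 0.1452]
ee_rot: [[0.978, 0.21, -0.0], [0.21, -0.978, 0.0], [-0.0, -0.0, -1.0]]
force: [-0.4, 0.4, 0.2]
finger_gap: 0.0951
gripper_force: 0.0
t 11.32 pos [ 0.5406 -0.2801  0.1452] yaw 12.12 gap 0.0951 F [-0.4  0.4  0.2]
turn share [-0.0001  0.0001  0.0002] shift share [0.0011 0.001  0.1642] dist mm 123.2
scene 36 z [0.06863265 0.07254008] c ((0.4147036075592041, -0.20555751025676727), 0.011487843468785286)
top 0 z 0 c 0
```

View pics/c2.png

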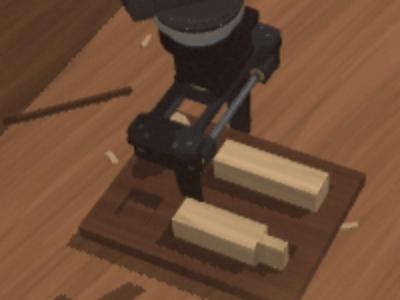

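The gripper is above the tongued piece, which is still in its nest. The handle end's top shows at (180,120) with depth height 0.0686 against 0.068 expected, so it is seated. Now I descend on the tongued piece.

```bash
python3 -m crank '[[[0,0,0],[0.0011,0.001,0.03],-1],[[0,0,0],[0,0,0.04],-1],[[0,0,0],[0,0,0.04],-1],[[0,0,0],[0,0,0.03],-1],[[0,0,0],[0,0,0.015],-1],[[0,0,0],[0,0,0.0075],-1],[[0,0,0],[0,0,0],-1],[[0,0,0],[0,0,0],-1]]'; python3 go.py 0.5416 -0.2806 0.022 12.1
```

```text
time: 12.42
position: [0.5424, -0.2812, 0.0241]
ee_rot: [[0.978, 0.21, 0.001], [0.21, -0.978, -0.001], [0.001, 0.001, -1.0]]
force: [-0.6, 0.1, -0.3]
finger_gap: 0.0951
gripper_force: 0.0
t 12.43 pos [ 0.5424 -0.2812  0.0241] yaw 12.12 gap 0.0951 F [-0.6  0.1 -0.3]
turn share [ 0.0004 -0.0004  0.0002] shift share [-0.0009 -0.001   0.0029] dist mm 2.4
```

```bash
python3 -m crank '[[[0,0,0],[-0.0009,-0.0005,0.002],-1],[[0,0,0],[0,0,0],1],[[0,0,0],[0,0,0],1],[[0,0,0],[0,0,0],1],[[0,0,0],[0,0,0],1],[[0,0,0],[0,0,0],1],[[0,0,0],[0,0,0],1],[[0,0,0],[0,0,0],1],[[0,0,0],[0,0,0],1]]'; python3 go.py 0.5416 -0.2806 0.022 12.1
```

```text
time: 13.55
position: [0.5414, -0.2807, 0.0219]
ee_rot: [[0.978, 0.21, -0.0], [0.21, -0.978, -0.0], [-0.0, 0.0, -1.0]]
force: [0.1, 0.2, 0.5]
finger_gap: 0.036
gripper_force: 30.0
t 13.55 pos [ 0.5414 -0.2807  0.0219] yaw 12.12 gap 0.036 F [0.1 0.2 0.5]
turn share [0.     0.     0.0002] shift share [ 0.0003 -0.0001 -0.0002] dist mm 0.3
```

```bash
python3 -m crank '[[[0,0,0],[0,0,-0.01],1],[[0,0,0],[0,0,-0.02],1],[[0,0,0],[0,0,-0.035],1],[[0,0,0],[0,0,-0.045],1],[[0,0,0],[0,0,-0.045],1],[[0,0,0],[0,0,-0.03],1],[[0,0,0],[0,0,-0.015],1],[[0,0,0.025],[0,0,0],1],[[0,0,0.045],[0,0,0],1],[[0,0,0.027],[0,0,0],1],[[0,0,0],[0,0,0],1],[[0,0,0],[0,0,0],1]]'; python3 go.py 0.585 0.228 0.1725 0.5
```

```text
time: 15.05
position: [0.5413, -0.2807, 0.1718]
ee_rot: [[1.0, 0.01, -0.0], [0.01, -1.0, 0.0], [-0.0, -0.0, -1.0]]
force: [-0.8, 0.5, -1.0]
finger_gap: 0.0361
gripper_force: 30.0
t 15.05 pos [ 0.5413 -0.2807  0.1718] yaw 0.55 gap 0.0361 F [-0.8  0.5 -1. ]
turn share [-0.      0.0001  0.0005] shift share [ 0.0642 -0.6777 -0.0009] dist mm 510.6
```

```bash
python3 -m crank '[[[0,0,0],[0.002,-0.03,0],1],[[0,0,0],[0.004,-0.05,0],1],[[0,0,0],[0.004,-0.06,0],1],[[0,0,0],[0.004,-0.06,0],1],[[0,0,0],[0.004,-0.06,0],1],[[0,0,0],[0.004,-0.06,0],1],[[0,0,0],[0.004,-0.06,0],1],[[0,0,0],[0.004,-0.06,0],1],[[0,0,0],[0.004,-0.06,0],1],[[0,0,0],[0.004,-0.05,0],1],[[0,0,0],[0.002,-0.03,0],1],[[0,0,0],[0,0,0],1]]'; python3 go.py 0.585 0.228 0.1725 0.5
```

```text
time: 16.55
position: [0.5669, 0.1566, 0.1718]
ee_rot: [[1.0, 0.012, -0.0], [0.012, -1.0, 0.0], [-0.0, -0.0, -1.0]]
force: [-0.5, -0.8, -0.0]
finger_gap: 0.0357
gripper_force: 30.0
t 16.55 pos [0.5669 0.1566 0.1718] yaw 0.67 gap 0.0357 F [-0.5 -0.8 -0. ]
turn share [-0.      0.0001  0.0014] shift share [ 0.025 -0.095 -0.001] dist mm 73.7
```

```bash
python3 -m crank '[[[0,0,0],[0.005,-0.02,0],1],[[0,0,0],[0.008,-0.03,0],1],[[0,0,0],[0.007,-0.03,-0.001],1],[[0,0,0],[0.005,-0.015,0],1],[[0,0,0],[0,0,0],1],[[0,0,0],[0,0,0],1],[[0,0,0],[0,0,0],1],[[0,0,0],[0,0,0],1]]'; python3 go.py 0.585 0.228 0.1725 0.5
python3 - <<'E'
from h import *
np.set_printoptions(precision=4,suppress=True)
for n in("scene","top"):
    c=cam(n);W=c["W"];x,y,z=W[...,0],W[...,1],W[...,2]; cv2.imwrite(f"pics/{n}3.png",c["img"])
    hsv=cv2.cvtColor(c["img"],cv2.COLOR_BGR2HSV)
    t=(x>.625)&(x<.675)&(abs(y-.228)<.025)&(z>.12)&(z<.215)
    print(n,"tongue",t.sum(),W[t].min(0),W[t].max(0))
    k=(x>.53)&(x<.675)&(abs(y-.228)<.025)&(abs(z-.1925)<.006)&(hsv[...,0]<30)&(hsv[...,1]>40)&(hsv[...,2]>90)
    if k.sum()>20: print("top",k.sum(),cv2.minAreaRect(W[k][:,:2].astype(np.float32)),"z vs x",np.polyfit(x[k]-.62,z[k],1))
    l=(x>.73)&(x<.752)&(y>.2)&(y<.26)&(z>.14)&(z<.21); print("lens",l.sum(),np.percentile(W[l],[2,98],axis=0))
a=cv2.imread("pics/scene3.png")[90:290,340:560];b=cv2.imread("pics/top3.png")[100:300,100:270]
cv2.imwrite("pics/c3.png",cv2.hconcat([cv2.resize(a,(440,400)),cv2.resize(b,(340,400))]))
E
python3 hd.py
```

```text
time: 17.55
position: [0.5859, 0.2255, 0.1727]
ee_rot: [[1.0, 0.008, 0.0], [0.008, -1.0, -0.0], [0.0, 0.0, -1.0]]
force: [0.4, -0.0, -1.2]
finger_gap: 0.0356
gripper_force: 30.0
t 17.55 pos [0.5859 0.2255 0.1727] yaw 0.45 gap 0.0356 F [ 0.4 -0.  -1.2]
turn share [ 0.     -0.0001 -0.0004] shift share [-0.0012 -0.0034  0.0003] dist mm 2.7
scene tongue 260 [0.625  0.2041 0.1569] [0.6601 0.2435 0.1995]
top 304 ((0.5948319435119629, 0.22429290413856506), (0.12937475740909576, 0.03972247242927551), 1.637742042541504) z vs x [0.0015 0.1926]
lens 71 [[0.7389 0.2056 0.1629]
 [0.7519 0.2393 0.2004]]
top tongue 94 [0.6252 0.2056 0.1555] [0.6594 0.2318 0.196 ]
top 147 ((0.5952070951461792, 0.21703794598579407), (0.12949836254119873, 0.01580830290913582), 4.9679718017578125) z vs x [0.003  0.1919]
lens 169 [[0.7383 0.2089 0.1597]
 [0.7517 0.2508 0.1979]]
scene 127 z [0.06740368 0.07118385] c ((0.412278413772583, -0.21364542841911316), 0.016778098419308662)
top 134 z [0.06599345 0.07119033] c ((0.4116593599319458, -0.21489422023296356), 0.01662817783653736)
```

View pics/c3.png

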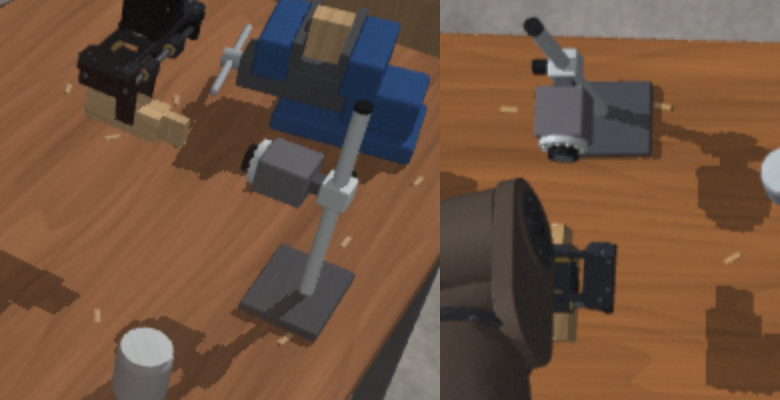

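View pics/c2.png

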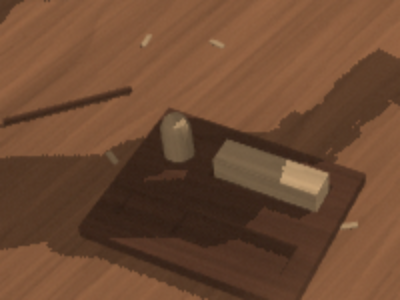

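In the c3 picture the piece is held level, with its tongue at about (175,125) facing the lens at (252,160). In c2 the handle end stands upright in the round nest at (177,135) and the plain block is undisturbed. The numbers agree: tongue end at x 0.6595 and z 0.1745, about 79 mm from the glass. I make a small sideways correction, let it settle and hand in.

```bash
python3 -m crank '[[[0,0,0],[-0.001,-0.003,0],1],[[0,0,0],[0,0,0],1],[[0,0,0],[0,0,0],1],[[0,0,0],[0,0,0],1],[[0,0,0],[0,0,0],1],[[0,0,0],[0,0,0],1],[[0,0,0],[0,0,0],1],[[0,0,0],[0,0,0],1],[[0,0,0],[0,0,0],1]]'; python3 go.py 0.585 0.228 0.1725 0.5; python3 -c "
from rig import r; print(r.sign_off())"
```

```text
time: 18.88
position: [0.5851, 0.2282, 0.1726]
ee_rot: [[1.0, 0.008, 0.0], [0.008, -1.0, -0.0], [0.0, 0.0, -1.0]]
force: [0.9, -0.2, -1.0]
finger_gap: 0.0358
gripper_force: 30.0
t 18.88 pos [0.5851 0.2282 0.1726] yaw 0.48 gap 0.0358 F [ 0.9 -0.2 -1. ]
turn share [ 0.     -0.     -0.0002] shift share [-0.0002  0.0002  0.0001] dist mm 0.2
the job is handed in; nothing more can be done
None
```

The job is handed in (no verdict was returned): the handle end stands released in the round nest, and the tongued piece is held still and level on the lens axis, its tongue end about 80 mm from the glass by my measurements.

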